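Latch the spring bar over the loaded drilling fixture

TASK

Two drilling fixtures stand on the bench, each with a bar that a coil spring keeps swung open. On the one that has the steel block in its nest, lift the bar by its upright knob, swing it against the spring across the block, and lower it fully into the notch of the keeper, so that it stays latched when you let go. Leave the block seated in its nest.

Things in the scene. Friction and masses are not known exactly. Their poses are not given: they have to be found in the camera images.
- bar_knob (a point): Mid-height of the upright black round knob (20 mm thick, 45 mm tall) at the free end of the loaded fixture's bar, 140 mm from the pivot axis; 78.5 mm above the bench at rest. The bar is a flat dark steel strip 14 mm wide, 10 mm thick, its top 22.5 mm below this point. It only turns about the pivot and lifts along it, up to 30 mm (about 2 N; sinks back by itself). x: outward along the bar, z up.
- pivot (a point): On the upright pivot axis, on top of the base plate (120 x 170 x 12 mm, fixed), axes as the notch's. The post tops out 116 mm above the bench; the spring is coiled round it. Wind the bar clockwise seen from above: 65 degrees from its open stop to the notch's middle, hard stop 7 degrees beyond. At the knob this takes 2.5 N at first, 7 N at the notch; let go before it is latched, it flies back.
- notch (a point): Centre of the keeper's notch, 95 mm from the pivot axis, 51 mm above the bench: mid-thickness of the lowered bar. Two upright cheeks (each 10 mm thick, 14 mm deep, 34 mm apart) reach 60 mm above the bench; the lowered bar's underside is at 46 mm: raise it 20 mm to pass over the first cheek. y: to the pivot; x: to the bar's open side; z up. Let go, the spring rests the bar on the first (+x) cheek.
- block: Steel block in the loaded fixture's nest: 44 x 44 x 22 mm with a round boss 32 mm wide and 8 mm tall on top, loose; origin at the middle of its underside, z up. It stands in a frame 8 mm deep between pivot and keeper, its top 4 mm under the lowered bar. The other fixture is of the same make with an empty nest.
Not all that is in view belongs to the job. What is shaped like the block but red or yellow is not meant.

How it is judged (in metres and radians):
On the way:
1. the bar is raised and wound against its spring to the keeper (x of bar_knob in the frame of notch below 0.04 m and z of bar_knob in the frame of notch above 0.037 m), for 0.05 s.
At the end, for the whole second after the job is handed in: The bar stays latched by itself between the cheeks of the keeper: the knob within 22 mm of the line from the pivot through the notch, and the bar down to within about 6 mm of its lowest position; the block within 10 mm of where it stood in its nest and within 10 degrees of upright (x of bar_knob in the frame of notch between -0.022 and 0.022 m and z of bar_knob in the frame of notch below 0.034 m and distance of block from where it was at the start of the episode below 0.01 m and angle between block's own z axis and vertical below 0.17 rad); the robot touches nothing.
It also fails if it takes over 35 s, if anything falls off the work surface, if the arm or the gripper's body presses on something with over 40 N, if the wrist force passes 120 N, or if a joint passes its speed limit or range.

ROBOT

A 6-joint arm with a two-finger parallel gripper is mounted at the origin on the work surface. World frame = base frame: x ahead of the robot, y to its left, z up, the work surface at z = 0. Lengths are in m, angles in degrees, forces in N, time in s.
With the tool pointing down it reaches from about 0.25 to 0.725 m from the base axis. Payload 9.7 kg.
Tool frame: the origin (TCP) lies at the very end of the fingers, on their centre line; the grasp point (between the pads) lies 19 mm behind it (bot.hold_point_z is the distance from the TCP to the grasp point, in m); z points along the fingers, y is the line along which they close (so a half turn about z gives the same grasp; the last joint's range is limited). The gripper opens to 85 mm and grips with 20 to 120 N. Pads are 22 mm wide; open, the fingers measure 114 mm over their backs; the gripper's body (76 mm by 85 mm) begins 54 mm behind the grasp point. The pads swing forward as they close: fully open they stand 13 mm farther back than shut.
Start: joints at [-67.494, 4.979, 10.078, 95.1, 0, 90], TCP at [0.211, -0.508, 0.231] pointing down, gripper open.
Joint ranges: [-179.16, 179.16], [-48.56, 103.87], [-65.8, 70.77], [-126.05, 130.52], [-82.76, 87.17], [-180, 180]. Speed limits (degrees/s): [127.2, 127.2, 147.25, 180, 180, 180].

INTERFACE

Orientations are given as [roll, pitch, yaw] about the fixed x, y, z axes, in that order (R = Rz(yaw) Ry(pitch) Rx(roll)).
In Python, from workcell import bot gives the robot as it stands.
- The arm moves only by the tool play_rows, never from a script. Its argument "targets" is a list of rows, each an object with "grip": the closure in counts, from 0 (fully open) to 255 (shut); "linear": the shift along the world's x, y, z in cm, a list of three; "delta_rot": the turn, a rotation vector about the world's x, y, z in rad, a list of three. A call has 1 to 10 rows; each row is the pose to reach, as a shift and turn from the pose commanded when the call began; what a row does not reach only later rows make up. A row lasts 1/10 s, in which the tool goes at most 50 mm and 8.59 degrees, less where a joint would pass 70% of its speed; a pose out of reach is approached as far as the arm can. A call with a gripper value outside its range is refused whole. The fingers move at their own pace and stop on an object; "force" is the grip in N (left out, the last holds). Time passes only in rows, so rows that repeat a pose let the fingers close. It gives the time, the measured TCP pose, the force, the opening and the grip force at its end, in the units of the state.
- bot.get_obs(): the state, without advancing time (a new reading comes with each control period).
- bot.camera(name): name is "scene" or "side" or "wrist"; returns a dict with "color" (420x560x3 uint8, red, green, blue), "range_z" (420x560 float32, m along the optical axis (not along the pixel's ray), 0 where there is no reading), "fov_y" (degrees; the focal length in pixels is half the picture's height over the tangent of half this angle, whatever the lens; pixels are square), "cx", "cy" (the principal point, pixels), "dist_coeffs" ([k1, k2, p1, p2, k3] as OpenCV has them; the pictures are not rectified), "world_to_cam" (4x4, takes a point from world to camera coordinates). Camera axes: x right, y up, looking along -z (the intrinsics and any distortion apply to the point x, -y, -z); pixel columns grow to the right and rows downward; lengths in m; the calibration is good to about 2 mm. A picture is of the moment at which its call begins.
- bot.job_done(): hands the job in; it is judged then, once.
Trained networks look in a picture, given as the dict that the camera call returned (one of the last four; its "shot" number tells which), for a name from the list of things; names that differ only in an ending like _2 or _b are one class to them, and where a whole thing is asked for, a point or a joint stands for the part that bears it (a point fixed in the world has none). Each returns a list of dicts, best first, with "conf" (0 to 1); they miss things now and then, are a little off and sometimes report something else, mostly with a low value. They report only what shows in the picture. A call takes as long as a camera call. They do not tell look-alikes from the thing itself.
- bot.search_frame(picture, target): "box" ([left, top, right, bottom] in pixels, round what is visible of it).
- bot.trace(picture, target): "pixels" (420x560 bool, what is visible of it) and "box" ([left, top, right, bottom] in pixels, round what is visible of it).
- bot.pinpoint(picture, target): "pixel" ([column, row] in pixels: a listed point, or the origin of a listed thing).
The state is a dict: "time": time; "q": joint angles; "qd": joint speeds; "joint_efforts": joint torques, N m; "ee_pos": TCP position; "tcp_rot": TCP orientation; "wrist_force": force on the tool from outside, world axes, zero at the start; "torque": the same for the moment, N m; "opening": finger opening in m; "grasp_force": force on a finger pad.
Only numpy, scipy, OpenCV 4.12 (cv2) and the standard library are available. Lean on these libraries where they do the work, as an engineer would, in place of code of your own. Each camera call takes 0.05 s, during which the arm holds its last target. There are 200 camera calls.

## Working session

There is one attempt and no reset: what is moved stays moved. The work goes in short steps, Python scripts to look and compute and a tool call to move; the robot and the scene stay as the last step left them, time stands still between calls to the robot, and variables do not carry over. Pictures are saved under pics/ and viewed, at most 10 in all, crops included, and the job is handed in when it is done.

Besides the shell and the picture viewer there is one more tool, called after "Request:" as name([rows], argument=value, ...), one row to a line, values as JSON. play_rows: Moves the arm, as the interface text tells. Its arguments: {"type":"object","properties":{"targets":{"type":"array","items":{"type":"object","properties":{"grip":{"type":"number"},"linear":{"type":"array","items":{"type":"number"}},"delta_rot":{"type":"array","items":{"type":"number"}}}}},"force":{"type":"number"}},"required":["targets"]}

```bash
mkdir -p pics; cat > h.py <<'E'
import numpy as np, cv2
from workcell import bot
def K(p):
    f=p["color"].shape[0]/2/np.tan(np.radians(p["fov_y"])/2)
    return np.array([[f,0,p["cx"]],[0,f,p["cy"]],[0,0,1]]),np.array(p["dist_coeffs"],float)
def ray(p,uv):
    k,d=K(p); x,y=cv2.undistortPoints(np.array([[uv]],float),k,d)[0,0]
    T=np.linalg.inv(p["world_to_cam"]); return T[:3,3],T[:3,:3]@np.array([x,-y,-1.])
def at_z(p,uv,z):
    o,d=ray(p,uv); return o+d*(z-o[2])/d[2]
def at_range(p,uv):
    o,d=ray(p,uv); r=p["range_z"][int(uv[1]),int(uv[0])]; return o+d*r
def proj(p,X):
    k,d=K(p); W=np.array(p["world_to_cam"]); c=(W[:3,:3]@np.array(X).T).T+W[:3,3]
    c=c*[1,-1,-1]; return cv2.projectPoints(c.reshape(-1,1,3),np.zeros(3),np.zeros(3),k,d)[0][:,0]
E
python3 - <<'E'
from h import *
np.set_printoptions(precision=3,suppress=True)
Z=dict(bar_knob=.0785,pivot=.012,notch=.051,block=.013)
ims=[]
for n in("scene","side"):
    p=bot.camera(n); im=p["color"][:,:,::-1].copy()
    print(n,np.linalg.inv(p["world_to_cam"])[:3,3])
    for t in Z:
        for r in bot.pinpoint(p,t)[:3]:
            u=r["pixel"]; print(t,round(r["conf"],2),np.round(u),at_z(p,u,Z[t]),at_range(p,u))
    cv2.imwrite(f"pics/{n}.png",im)
print(bot.get_obs())
E
```

```text
scene [ 0.761 -0.428  0.587]
bar_knob 0.92 [287. 333.] [ 0.659 -0.197  0.079] [ 0.662 -0.205  0.097]
pivot 0.82 [239. 287.] [ 0.534 -0.13   0.012] [ 0.544 -0.144  0.039]
pivot 0.64 [286. 334.] [ 0.645 -0.167  0.012] [ 0.662 -0.206  0.097]
notch 0.64 [199. 320.] [ 0.528 -0.229  0.051] [ 0.522 -0.224  0.038]
notch 0.49 [288. 335.] [ 0.655 -0.185  0.051] [ 0.663 -0.205  0.094]
block 0.73 [162. 277.] [ 0.405 -0.179  0.013] [ 0.41  -0.182  0.021]
block 0.68 [113. 310.] [ 0.376 -0.271  0.013] [ 0.386 -0.275  0.028]
block 0.58 [217. 315.] [ 0.531 -0.193  0.013] [ 0.539 -0.202  0.034]
side [0.379 0.501 0.659]
bar_knob 0.7 [285. 145.] [ 0.524 -0.2    0.079] [ 0.543 -0.294  0.001]
bar_knob 0.57 [235. 139.] [ 0.648 -0.19   0.079] [ 0.647 -0.188  0.08 ]
pivot 0.79 [276. 188.] [ 0.524 -0.118  0.012] [ 0.524 -0.118  0.012]
pivot 0.4 [280. 166.] [ 0.533 -0.196  0.012] [ 0.519 -0.132  0.071]
notch 0.56 [284. 145.] [ 0.534 -0.233  0.051] [ 0.547 -0.294  0.001]
block 0.78 [349. 162.] [ 0.368 -0.256  0.013] [ 0.368 -0.248  0.02 ]
block 0.64 [281. 169.] [ 0.529 -0.186  0.013] [ 0.517 -0.133  0.062]
block 0.57 [331. 182.] [ 0.401 -0.171  0.013] [ 0.4   -0.157  0.027]
{'time': 0.5, 'q': array([-67.494,   4.98 ,  10.077,  95.099,  -0.   ,  90.   ]), 'qd': array([-0.03 , -0.02 ,  0.089, -0.076,  0.046,  0.065]), 'joint_efforts': array([ -0.001, -51.965,  46.454,   0.002,   0.   ,  -0.   ]), 'ee_pos': array([ 0.211, -0.508,  0.231]), 'tcp_rot': array([-179.998,    0.   ,   22.506]), 'wrist_force': array([-0.66 ,  0.043,  0.948]), 'torque': array([-0.028, -0.015,  0.015]), 'grasp_force': 0.0, 'opening': 0.08591209635740679}
```

View pics/scene.png

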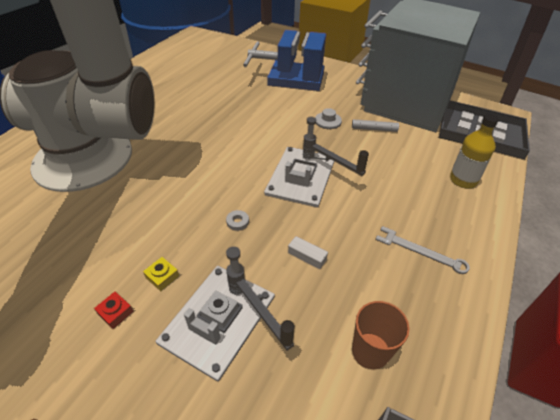

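View pics/side.png

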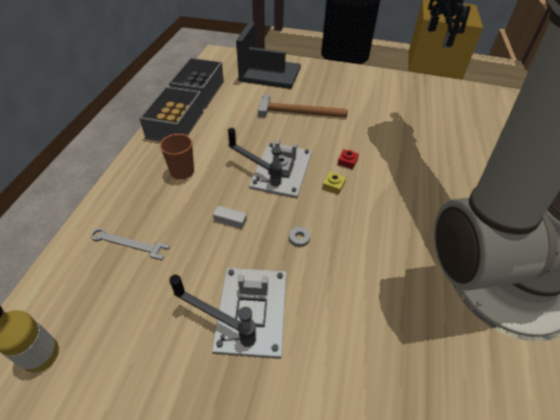

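Loaded fixture is the near one in the scene view: pivot post (235,260), knob (287,333), block (217,305), keeper (200,320). In the side view its knob is at (233,138). I'll go above the knob, checking the wrist joint sign.

Request:
play_rows([
  {"grip": 0,"linear": [4,3,0.5],"delta_rot": [0,0,-0.1]},
  {"grip": 0,"linear": [8,6.5,1],"delta_rot": [0,0,-0.2]},
  {"grip": 0,"linear": [12,10,1.5],"delta_rot": [0,0,-0.3]},
  {"grip": 0,"linear": [16,13,2],"delta_rot": [0,0,-0.3]},
  {"grip": 0,"linear": [20,16,2],"delta_rot": [0,0,-0.3]},
  {"grip": 0,"linear": [24,19,2],"delta_rot": [0,0,-0.3]},
  {"grip": 0,"linear": [28,22,2],"delta_rot": [0,0,-0.3]},
  {"grip": 0,"linear": [32,25,2],"delta_rot": [0,0,-0.3]},
  {"grip": 0,"linear": [36,28,2],"delta_rot": [0,0,-0.3]},
  {"grip": 0,"linear": [36,28,2],"delta_rot": [0,0,-0.3]},
])

```text
time: 1.5
ee_pos: [0.5738, -0.2246, 0.2499]
tcp_rot: [-179.9, 0.0, 5.6]
wrist_force: [0.1, -0.3, -0.8]
opening: 0.0855
grasp_force: 0.0
```

```bash
python3 - <<'E'
from h import *
np.set_printoptions(precision=3,suppress=True)
Z=dict(bar_knob=.0785,pivot=.012,notch=.051,block=.013)
o=bot.get_obs(); print(o["q"],o["ee_pos"],o["tcp_rot"],o["time"])
p=bot.camera("wrist"); print(np.linalg.inv(p["world_to_cam"])[:3,3])
for t in Z:
    for r in bot.pinpoint(p,t)[:3]:
        u=r["pixel"]; print(t,round(r["conf"],2),np.round(u),at_z(p,u,Z[t]),at_range(p,u))
cv2.imwrite("pics/w1.png",p["color"][:,:,::-1])
E
```

```text
[-21.402  15.046  23.677  98.686   0.051 153.034] [ 0.574 -0.225  0.25 ] [-179.929    0.026    5.564] 1.5
[ 0.655 -0.218  0.393]
bar_knob 0.7 [255.  75.] [ 0.657 -0.197  0.079] [ 0.657 -0.198  0.101]
pivot 0.69 [190. 193.] [ 0.531 -0.132  0.012] [ 0.545 -0.142  0.055]
notch 0.86 [280. 215.] [ 0.53  -0.229  0.051] [ 0.526 -0.23   0.041]
block 0.87 [242. 197.] [ 0.531 -0.188  0.013] [ 0.541 -0.191  0.043]
block 0.71 [226. 297.] [ 0.407 -0.178  0.013] [ 0.413 -0.179  0.022]
block 0.59 [296. 320.] [ 0.383 -0.263  0.013] [ 0.388 -0.262  0.021]
```

View pics/w1.png

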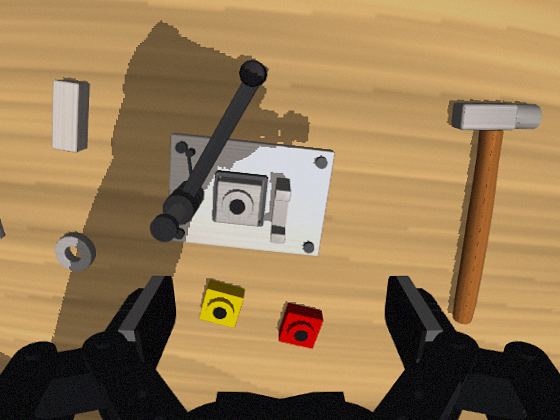

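The wrist view shows the knob at (254,73), post top at (163,228), block at (242,198) and keeper at (280,210), consistent with the networks. I'll use knob (0.656,-0.196) and pivot (0.532,-0.131), and turn so the fingers close tangentially (yaw 151).

Request:
play_rows([
  {"grip": 0,"linear": [2,1,0],"delta_rot": [0,0,0.14]},
  {"grip": 0,"linear": [4,2,0],"delta_rot": [0,0,0.28]},
  {"grip": 0,"linear": [6,3,0],"delta_rot": [0,0,0.42]},
  {"grip": 0,"linear": [8.5,3.2,0],"delta_rot": [0,0,0.56]},
  {"grip": 0,"linear": [8.5,3.2,0],"delta_rot": [0,0,0.7]},
  {"grip": 0,"linear": [8.5,3.2,0],"delta_rot": [0,0,0.84]},
  {"grip": 0,"linear": [8.5,3.2,0],"delta_rot": [0,0,0.98]},
  {"grip": 0,"linear": [8.5,3.2,0],"delta_rot": [0,0,1.12]},
  {"grip": 0,"linear": [8.5,3.2,0],"delta_rot": [0,0,1.26]},
  {"grip": 0,"linear": [8.5,3.2,0],"delta_rot": [0,0,1.4]},
])

```text
time: 2.75
ee_pos: [0.6544, -0.1979, 0.252]
tcp_rot: [180.0, 0.0, 85.7]
wrist_force: [-0.7, 0.4, -0.1]
opening: 0.0855
grasp_force: 0.0
```

Request:
play_rows([
  {"grip": 0,"linear": [0,0,0],"delta_rot": [0,0,0.14]},
  {"grip": 0,"linear": [0,0,0],"delta_rot": [0,0,0.28]},
  {"grip": 0,"linear": [0,0,0],"delta_rot": [0,0,0.42]},
  {"grip": 0,"linear": [0,0,0],"delta_rot": [0,0,0.56]},
  {"grip": 0,"linear": [0,0,0],"delta_rot": [0,0,0.7]},
  {"grip": 0,"linear": [0,0,0],"delta_rot": [0,0,0.84]},
  {"grip": 0,"linear": [0,0,0],"delta_rot": [0,0,0.98]},
  {"grip": 0,"linear": [0,0,0],"delta_rot": [0,0,1.14]},
  {"grip": 0,"linear": [0,0,0],"delta_rot": [0,0,1.14]},
  {"grip": 0,"linear": [0,0,0],"delta_rot": [0,0,1.14]},
])

```text
time: 3.75
ee_pos: [0.6549, -0.1972, 0.2518]
tcp_rot: [180.0, 0.0, 150.5]
wrist_force: [-0.5, 0.6, -0.5]
opening: 0.0851
grasp_force: 0.0
```

```bash
python3 - <<'E'
from h import *
np.set_printoptions(precision=4,suppress=True)
Z=dict(bar_knob=.0785,pivot=.012,notch=.051)
o=bot.get_obs(); print(o["q"],o["ee_pos"],o["tcp_rot"],o["time"])
for n in ("wrist","scene"):
  p=bot.camera(n)
  for t in Z:
    for r in bot.pinpoint(p,t)[:2]:
        u=r["pixel"]; print(n,t,round(r["conf"],2),np.round(u),at_z(p,u,Z[t]))
  if n=="wrist":cv2.imwrite("pics/w2.png",p["color"][:,:,::-1])
E
```

```text
[-16.7605  25.9404  37.9582 101.9869  -0.0034  12.7012] [ 0.6549 -0.1972  0.2518] [179.9965   0.0308 150.5384] 3.75
wrist bar_knob 0.87 [285. 184.] [ 0.6612 -0.1964  0.0785]
wrist pivot 0.72 [273.  18.] [ 0.5299 -0.1348  0.012 ]
wrist notch 0.97 [183.  68.] [ 0.5315 -0.2265  0.051 ]
scene bar_knob 0.56 [286. 336.] [ 0.6592 -0.2014  0.0785]
scene pivot 0.59 [237. 289.] [ 0.5331 -0.134   0.012 ]
scene notch 0.88 [201. 320.] [ 0.5303 -0.2277  0.051 ]
```

View pics/w2.png

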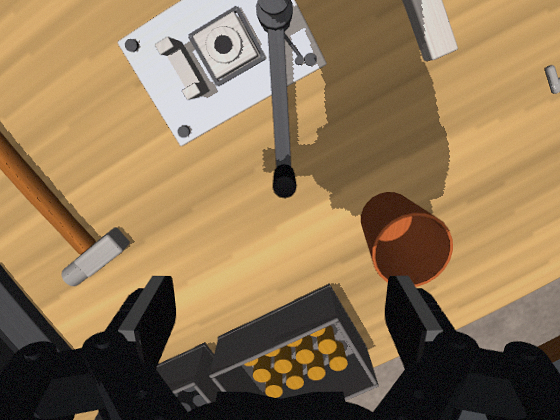

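The knob is at (285,184), centred between the fingers, and the pot's near edge is at (362,240). I'll half-close the fingers so they clear the pot, then descend.

Request:
play_rows([
  {"grip": 110,"linear": [0.2,0,0],"delta_rot": [0,0,0]},
  {"grip": 110,"linear": [0.2,0,-3],"delta_rot": [0,0,0]},
  {"grip": 110,"linear": [0.2,0,-6],"delta_rot": [0,0,0]},
  {"grip": 110,"linear": [0.2,0,-9],"delta_rot": [0,0,0]},
  {"grip": 110,"linear": [0.2,0,-11],"delta_rot": [0,0,0]},
  {"grip": 110,"linear": [0.2,0,-13],"delta_rot": [0,0,0]},
  {"grip": 110,"linear": [0.2,0,-13],"delta_rot": [0,0,0]},
  {"grip": 110,"linear": [0.2,0,-13],"delta_rot": [0,0,0]},
], force=60)

```text
time: 4.95
ee_pos: [0.6576, -0.196, 0.1217]
tcp_rot: [-180.0, -0.0, 150.8]
wrist_force: [0.1, 0.0, 0.9]
opening: 0.0482
grasp_force: 0.0
```

```bash
python3 - <<'E'
from h import *
np.set_printoptions(precision=4,suppress=True)
p=bot.camera("wrist")
for r in bot.pinpoint(p,"bar_knob")[:2]: print(r["conf"],r["pixel"],at_z(p,r["pixel"],.0785))
o=bot.get_obs(); print(o["ee_pos"],proj(p,[o["ee_pos"]]))
cv2.imwrite("pics/w3.png",p["color"][:,:,::-1])
E
```

```text
0.68 [280.2, 238.2] [ 0.657  -0.1965  0.0785]
[ 0.6582 -0.1962  0.1229] [[282.0578 281.6533]]
```

View pics/w3.png

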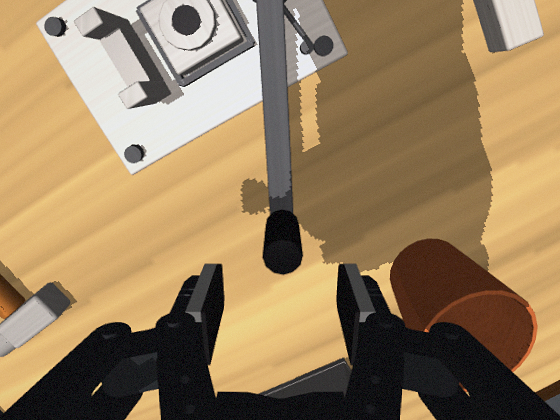

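The knob is centred between the pads at (283,255). The pot at (440,300) looks close to the right finger's linkage, so I'll measure the clearance.

```bash
python3 - <<'E'
from h import *
np.set_printoptions(precision=3,suppress=True)
from scipy.spatial.transform import Rotation as R
p=bot.camera("wrist"); o=bot.get_obs(); Rm=R.from_euler("xyz",o["tcp_rot"],degrees=True).as_matrix()
for u in [(395,265),(420,242),(428,325),(440,315),(480,295),(530,325),(405,300)]:
    X=at_range(p,u); print(u,X,"tool",Rm.T@(X-o["ee_pos"]))
for u in [(205,330),(400,330),(352,270),(430,345),(450,360)]:
    X=at_range(p,u); print("finger",u,"tool",Rm.T@(X-o["ee_pos"]))
E
```

```text
(395, 265) [ 0.747 -0.145  0.011] tool [-0.053  0.088  0.112]
(420, 242) [ 0.74  -0.121  0.009] tool [-0.034  0.106  0.114]
(428, 325) [ 0.743 -0.147  0.09 ] tool [-0.05   0.084  0.033]
(440, 315) [ 0.8   -0.131  0.022] tool [-0.092  0.125  0.101]
(480, 295) [ 0.788 -0.1    0.035] tool [-0.066  0.147  0.088]
(530, 325) [ 0.779 -0.091  0.089] tool [-0.054  0.15   0.034]
(405, 300) [ 0.749 -0.152  0.052] tool [-0.058  0.083  0.071]
finger (205, 330) tool [ 0.003 -0.026 -0.04 ]
finger (400, 330) tool [ 0.013  0.034 -0.053]
finger (352, 270) tool [ 0.012  0.027 -0.013]
finger (430, 345) tool [ 0.008  0.044 -0.054]
finger (450, 360) tool [ 0.011  0.045 -0.064]
```

Plenty of clearance. Descend and grip.

Request:
play_rows([
  {"grip": 110,"linear": [-0.1,0,-2],"delta_rot": [0,0,0]},
  {"grip": 110,"linear": [-0.1,0,-4],"delta_rot": [0,0,0]},
  {"grip": 110,"linear": [-0.1,0,-5.7],"delta_rot": [0,0,0]},
  {"grip": 110,"linear": [-0.1,0,-5.7],"delta_rot": [0,0,0]},
  {"grip": 255,"linear": [-0.1,0,-5.7],"delta_rot": [0,0,0]},
  {"grip": 255,"linear": [-0.1,0,-5.7],"delta_rot": [0,0,0]},
  {"grip": 255,"linear": [-0.1,0,-5.7],"delta_rot": [0,0,0]},
  {"grip": 255,"linear": [-0.1,0,-5.7],"delta_rot": [0,0,0]},
  {"grip": 255,"linear": [-0.1,0,-5.7],"delta_rot": [0,0,0]},
  {"grip": 255,"linear": [-0.1,0,-5.7],"delta_rot": [0,0,0]},
], force=60)

```text
time: 6.1
ee_pos: [0.6577, -0.1963, 0.0658]
tcp_rot: [179.9, 0.2, 150.9]
wrist_force: [5.1, 1.3, 5.9]
opening: 0.0185
grasp_force: 58.8
```

Request:
play_rows([
  {"grip": 255,"linear": [0,0,0.8],"delta_rot": [0,0,0]},
  {"grip": 255,"linear": [0,0,1.6],"delta_rot": [0,0,0]},
  {"grip": 255,"linear": [0,0,2.4],"delta_rot": [0,0,0]},
  {"grip": 255,"linear": [0,0,2.4],"delta_rot": [0,0,0]},
  {"grip": 255,"linear": [0,0,2.4],"delta_rot": [0,0,0]},
])

```text
time: 6.6
ee_pos: [0.6568, -0.1961, 0.0882]
tcp_rot: [180.0, 0.0, 150.8]
wrist_force: [6.6, 0.0, -1.9]
opening: 0.0188
grasp_force: 58.6
```

```bash
python3 - <<'E'
from h import *
np.set_printoptions(precision=4,suppress=True)
o=bot.get_obs(); print(o["ee_pos"],o["tcp_rot"],o["wrist_force"],o["opening"])
p=bot.camera("side")
for r in bot.pinpoint(p,"bar_knob")[:2]: print(r["conf"],r["pixel"],at_z(p,r["pixel"],.1025))
cv2.imwrite("pics/s2.png",cv2.resize(p["color"][90:230,180:380,::-1],None,fx=3,fy=3))
P=np.array([.532,-.133]);k=np.array([.657,-.197]);s=(k-P)
for a in range(0,71,5):
    t=-np.radians(a);r=np.array([[np.cos(t),-np.sin(t)],[np.sin(t),np.cos(t)]]);print(a,round(t,3),np.round(100*(r@s-s),1))
E
```

```text
[ 0.6568 -0.1961  0.0882] [179.9834   0.0235 150.8489] [ 6.5657  0.0087 -1.8632] 0.01880389694670067
0.81 [233.1, 128.6] [ 0.6524 -0.1984  0.1025]
0 -0.0 [0. 0.]
5 -0.087 [-0.6 -1.1]
10 -0.175 [-1.3 -2.1]
15 -0.262 [-2.1 -3. ]
20 -0.349 [-2.9 -3.9]
25 -0.436 [-3.9 -4.7]
30 -0.524 [-4.9 -5.4]
35 -0.611 [-5.9 -6. ]
40 -0.698 [-7.  -6.5]
45 -0.785 [-8.2 -7. ]
50 -0.873 [-9.4 -7.3]
55 -0.96 [-10.6  -7.5]
60 -1.047 [-11.8  -7.6]
65 -1.134 [-13.   -7.6]
70 -1.222 [-14.2  -7.5]
```

View pics/s2.png

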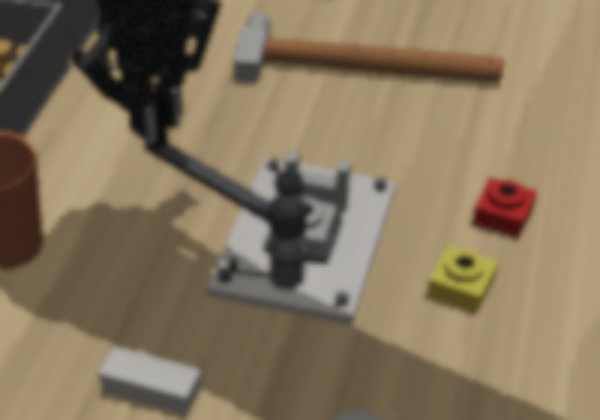

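The bar is lifted clear, with the knob gripped at about (150,140). Swing clockwise along the arc.

Request:
play_rows([
  {"grip": 255,"linear": [-0.6,-1.1,0.1],"delta_rot": [0,0,-0.087]},
  {"grip": 255,"linear": [-1.3,-2.1,0.1],"delta_rot": [0,0,-0.175]},
  {"grip": 255,"linear": [-2.1,-3.0,0.1],"delta_rot": [0,0,-0.262]},
  {"grip": 255,"linear": [-2.9,-3.9,0.1],"delta_rot": [0,0,-0.349]},
  {"grip": 255,"linear": [-3.9,-4.7,0.1],"delta_rot": [0,0,-0.436]},
  {"grip": 255,"linear": [-4.9,-5.4,0.1],"delta_rot": [0,0,-0.524]},
  {"grip": 255,"linear": [-5.9,-6.0,0.1],"delta_rot": [0,0,-0.611]},
  {"grip": 255,"linear": [-7.0,-6.5,0.1],"delta_rot": [0,0,-0.698]},
  {"grip": 255,"linear": [-7.0,-6.5,0.1],"delta_rot": [0,0,-0.698]},
])

```text
time: 7.6
ee_pos: [0.5862, -0.262, 0.0891]
tcp_rot: [180.0, 0.0, 110.7]
wrist_force: [7.8, -2.1, -1.4]
opening: 0.0186
grasp_force: 58.8
```

Forces are small; on to 65 degrees.

Request:
play_rows([
  {"grip": 255,"linear": [-1.2,-0.5,0],"delta_rot": [0,0,-0.087]},
  {"grip": 255,"linear": [-2.4,-0.8,0],"delta_rot": [0,0,-0.175]},
  {"grip": 255,"linear": [-3.6,-1.0,0],"delta_rot": [0,0,-0.262]},
  {"grip": 255,"linear": [-4.8,-1.1,0],"delta_rot": [0,0,-0.349]},
  {"grip": 255,"linear": [-6.0,-1.1,0],"delta_rot": [0,0,-0.436]},
  {"grip": 255,"linear": [-6.0,-1.1,0],"delta_rot": [0,0,-0.436]},
  {"grip": 255,"linear": [-6.0,-1.1,0],"delta_rot": [0,0,-0.436]},
])

```text
time: 8.3
ee_pos: [0.5272, -0.2728, 0.0895]
tcp_rot: [179.9, 0.1, 85.9]
wrist_force: [7.6, -2.3, -1.8]
opening: 0.0188
grasp_force: 58.9
```

```bash
python3 - <<'E'
from h import *
np.set_printoptions(precision=4,suppress=True)
o=bot.get_obs(); print(o["ee_pos"],o["tcp_rot"],o["wrist_force"],o["opening"])
p=bot.camera("wrist")
for t,z in(("bar_knob",.1025),("notch",.051),("pivot",.012)):
  for r in bot.pinpoint(p,t)[:2]: print(t,r["conf"],r["pixel"],at_z(p,r["pixel"],z))
cv2.imwrite("pics/w4.png",p["color"][:,:,::-1])
E
```

```text
[ 0.5272 -0.2728  0.0895] [179.8843   0.076   85.9071] [ 7.5684 -2.2722 -1.7596] 0.01879567531583752
bar_knob 0.67 [285.7, 294.8] [ 0.5291 -0.2735  0.1025]
notch 0.8 [282.8, 157.6] [ 0.5315 -0.2285  0.051 ]
```

View pics/w4.png

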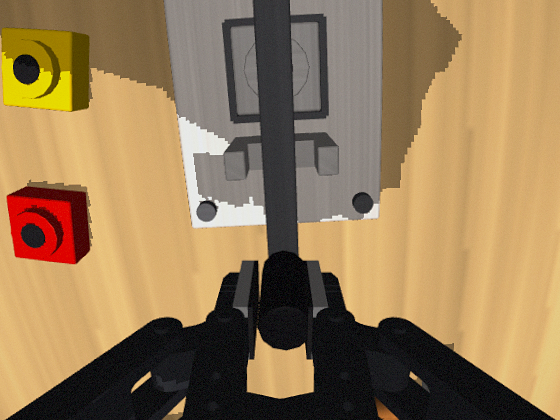

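The bar at (281,160) lies midway between the cheeks at (235,160) and (327,160). Lower it.

Request:
play_rows([
  {"grip": 255,"linear": [0,0,-0.6],"delta_rot": [0,0,0]},
  {"grip": 255,"linear": [0,0,-1.2],"delta_rot": [0,0,0]},
  {"grip": 255,"linear": [0,0,-1.8],"delta_rot": [0,0,0]},
  {"grip": 255,"linear": [0,0,-2.3],"delta_rot": [0,0,0]},
  {"grip": 255,"linear": [0,0,-2.5],"delta_rot": [0,0,0]},
  {"grip": 255,"linear": [0,0,-2.5],"delta_rot": [0,0,0]},
  {"grip": 255,"linear": [0,0,-2.5],"delta_rot": [0,0,0]},
])

```text
time: 9.2
ee_pos: [0.5281, -0.2735, 0.0658]
tcp_rot: [179.8, 0.2, 85.9]
wrist_force: [6.9, -6.2, 5.3]
opening: 0.0186
grasp_force: 59.7
```

Fully down. Release, then lift straight away.

Request:
play_rows([
  {"grip": 60,"linear": [0,0,0],"delta_rot": [0,0,0]},
  {"grip": 0,"linear": [0,0,0],"delta_rot": [0,0,0]},
  {"grip": 0,"linear": [0.8,0,0],"delta_rot": [0,0,0]},
  {"grip": 0,"linear": [0.8,0,0],"delta_rot": [0,0,0]},
  {"grip": 0,"linear": [0.8,0,0],"delta_rot": [0,0,0]},
  {"grip": 0,"linear": [0.8,0,0],"delta_rot": [0,0,0]},
  {"grip": 0,"linear": [0.8,0,2],"delta_rot": [0,0,0]},
  {"grip": 0,"linear": [0.8,0,5],"delta_rot": [0,0,0]},
  {"grip": 0,"linear": [0.8,0,9],"delta_rot": [0,0,0]},
  {"grip": 0,"linear": [0.8,0,13],"delta_rot": [0,0,0]},
])

```text
time: 10.2
ee_pos: [0.5339, -0.272, 0.1954]
tcp_rot: [-179.9, -0.0, 85.9]
wrist_force: [0.3, -0.4, 0.0]
opening: 0.0852
grasp_force: 0.0
```

```bash
python3 - <<'E'
from h import *
np.set_printoptions(precision=4,suppress=True)
o=bot.get_obs(); print(o["ee_pos"],o["wrist_force"],o["opening"],o["time"])
p=bot.camera("wrist")
for t,z in(("bar_knob",.0785),("notch",.051),("block",.013)):
  for r in bot.pinpoint(p,t)[:2]: print(t,r["conf"],r["pixel"],at_z(p,r["pixel"],z),at_range(p,r["pixel"]))
cv2.imwrite("pics/w5.png",p["color"][:,:,::-1])
E
```

```text
[ 0.5339 -0.272   0.1954] [ 0.3467 -0.4314  0.0402] 0.08518817614108742 10.2
bar_knob 0.57 [298.2, 199.7] [ 0.5465 -0.2754  0.0785] [ 0.5458 -0.2677  0.1021]
notch 0.84 [274.9, 130.5] [ 0.5327 -0.2278  0.051 ] [ 0.5324 -0.2291  0.0403]
block 0.84 [270.8, 77.0] [ 0.5317 -0.188   0.013 ] [ 0.5327 -0.1884  0.056 ]
block 0.62 [118.9, 71.2] [ 0.404  -0.1719  0.013 ] [ 0.411  -0.1728  0.0298]
```

View pics/w5.png

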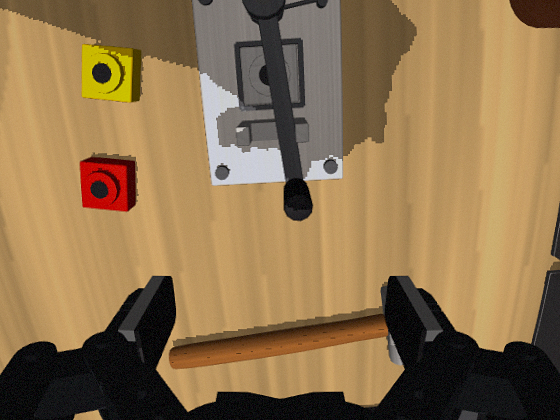

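The knob at (298,200) has its top at 0.102 m, so the bar is fully down. It rests against the first cheek about 14 mm off the line, and the block is still in its nest at (265,77).

```bash
python3 -c "
from workcell import bot
print(bot.job_done())"
```

```text
the job is handed in; nothing more can be done
None
```

The loaded fixture's bar is latched in its keeper, with the block still in its nest and the arm clear; I handed the job in at about 10 s, and no verdict came back.

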